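# Fit an ink cartridge and prime the dispenser

## Task

Take the blue ink cartridge out of the wooden rack and fit it in the dispenser's dock: turn it in the bore until its flat finds the drive inside and it drops fully home. Then prime the dispenser with exactly three full strokes of the orange lever, letting the lever come all the way up after each one. Leave the other cartridges and the painting things where they are.

Things in the scene. Friction and masses are not known exactly. Their poses are not given: they have to be found in the camera images.
- blue_cartridge: Ink cartridge, blue band and shoulder top, 152 mm tall, 0.2 to 0.4 kg, upright in one of the rack's wells. Origin: centre of its foot, z up. Stub, 40 mm diameter, from 0 to 44 mm, foot chamfered 2.5 mm; its lowest 28 mm are D-shaped: a flat, 11 mm from the axis, on the cartridge's +x side. White body, 56 mm diameter, from 44 to 110 mm. In the rack the foot is 16 mm above the table.
- blue_handle (a point): Centre of the blue cartridge's black bar handle, 131 mm above its foot. The bar is 56 mm long (cartridge's x), 16 mm thick (cartridge's y) with flat sides, and reaches from 110 to 152 mm above the foot. Its +x end is white and shows the side of the stub's flat.
- rack: Fixed wooden rack, 90 (x) by 270 (y) by 60 mm, with three wells 85 mm apart along y, 48 mm wide. Origin under its centre. The cartridges' shoulders rest on its top.
- red_cartridge: Red-banded cartridge in the rack. The same cartridge as the blue one in size and shape; to be left alone.
- yellow_cartridge: Yellow-banded cartridge in the rack. The same cartridge as the blue one in size and shape; to be left alone.
- dispenser: Fixed grey dispenser, base 180 (x) by 250 (y) by 25 mm. Origin: centre of its underside, on the table, z up. At y +70 mm the dock, a block 84 mm square, top at z 75 mm. At y -70 mm the priming lever, axle along y at x +45, z 85 mm, pointing to -x. Between them a post at x 25 to 75, y -47 to -33, up to z 110 mm. At y -100 mm the white dose wheel, 80 mm across, on the same axle.
- dock_mouth (a point): Centre of the vertical bore's mouth, on the dock's top, 75 mm above the table. Bore 42 mm wide (1 mm play round the stub), 2 mm chamfer. Its first 18 mm are round; below, a black drive fills one side and leaves a D-shaped passage, flat 12 mm from the axis. Fully home, the cartridge's shoulder sits on the dock's top, its foot 44 mm below the mouth (31 mm above the table).
- red_mark (a point): Red mark on the dock's top, 36 mm from the bore's axis on the dispenser's +x side. The drive's flat faces an unknown way within 0.6 rad either side of it: the cartridge fits with its x axis within 0.6 rad of the dispenser's. Turned wrong, its foot stands on the drive 18 mm into the bore (57 mm above the table); with the flats within about 0.06 rad it drops 26 mm more.
- lever_pad (a point): Centre of the upper face of the lever's orange pad (44 by 40 mm, 12 mm thick), 85 mm from the axle. At rest it slopes up towards the dispenser's -x by 0.33 rad, 118 mm above the table. It is pressed down from above; at the stop it is about 60 mm above the table.
- prime_lever (a joint): Priming lever: 0 at rest (up), 0.70 rad at its stop (down). A spring lifts it; pressing the pad takes about 2.5 N at first, 7.5 N at the stop. A full stroke goes down past 0.60 and up again below 0.05; a shorter one may not count.
- dose_wheel (a joint): White ratchet dose wheel with 12 notches; a red tick starts at the red pointer. 0 at the start; every full stroke of the lever steps it on by one notch, 0.52 rad (give or take 0.12), and it stays there. It cannot be set back.
- ink_bottle: Black ink bottle with a white cap, 68 mm across, 150 mm tall, standing. Origin under its centre. To be left alone.
- bowl: White bowl, 110 mm across, 50 mm tall. Origin under its centre. To be left alone.
- palette_plate: White palette plate, 120 mm across, 18 mm tall. Origin under its centre. To be left alone.
- paperweight: Dark wooden paperweight bar, 180 (x) by 34 by 22 mm, lying. Origin under its centre. To be left alone.
- brush: Ink brush, 220 mm long, 20 mm thick, lying along its x axis, hair to +x. Origin under its middle. To be left alone.
- paint_tube: Aluminium paint tube with a green band, 110 mm long (x), 28 mm thick, lying. Origin under its middle. To be left alone.

How it is judged:
On the way, in this order (a step that is already met when the one before it is completed fails the run):
1. the blue cartridge is fully home in the dock, the wheel not yet stepped (z of blue_cartridge in the frame of dispenser below 0.035 m and horizontal distance between blue_cartridge and dock_mouth below 0.005 m and angle between blue_cartridge's own z axis and vertical below 0.07 rad and value of joint dose_wheel below 0.2 rad), for 0.2 s.
2. the lever has been pressed fully down a first time (z of blue_cartridge in the frame of dispenser below 0.035 m and horizontal distance between blue_cartridge and dock_mouth below 0.005 m and angle between blue_cartridge's own z axis and vertical below 0.07 rad and value of joint prime_lever above 0.55 rad).
3. the dose wheel stands three notches on and the lever is up again (z of blue_cartridge in the frame of dispenser below 0.035 m and horizontal distance between blue_cartridge and dock_mouth below 0.005 m and angle between blue_cartridge's own z axis and vertical below 0.07 rad and value of joint dose_wheel between 1.3 and 1.85 rad and value of joint prime_lever below 0.1 rad), for 0.2 s.
At the end, for the whole second after the job is handed in: Blue cartridge at rest in the dock, upright within 0.07 rad, within 5 mm of the bore's axis, foot no more than 35 mm above the dispenser's underside; dose wheel at three notches (1.30 to 1.85 rad); lever up (below 0.10 rad); the other two cartridges within 30 mm of their starts (all of step 3 and linear speed of blue_cartridge below 0.02 m/s and distance of each of red_cartridge, yellow_cartridge from where it was at the start of the episode below 0.03 m); the robot touches nothing.
It fails at once if the dose wheel is stepped while the blue cartridge is not home (value of joint dose_wheel above 0.25 rad and z of blue_cartridge in the frame of dispenser above 0.038 m).
It fails at once if a fourth stroke: the dose wheel goes past three notches (value of joint dose_wheel above 1.9 rad).
It fails at once if another cartridge is moved by more than 30 mm (distance of any of red_cartridge, yellow_cartridge from where it was at the start of the episode above 0.03 m).
It fails at once if a painting thing (bottle, bowl, plate, paperweight, brush, tube) is moved by more than 40 mm (distance of any of ink_bottle, bowl, palette_plate, paperweight, brush, paint_tube from where it was at the start of the episode above 0.04 m).
It also fails if it takes over 72 s, if anything falls off the work surface, if the arm or the gripper's body presses on something with over 40 N, if the wrist force passes 120 N, or if a joint passes its speed limit or range.

## Robot

A 6-joint arm with a two-finger parallel gripper is mounted at the origin on the work surface. World frame = base frame: x ahead of the robot, y to its left, z up, the work surface at z = 0. Lengths are in m, angles in rad, forces in N, time in s.
With the tool pointing down it reaches from about 0.25 to 0.775 m from the base axis. Payload 4 kg.
Tool frame: the origin (TCP) lies where the fingers leave the gripper's body, on its centre line; the fingertips stand 97 mm ahead of it and the grasp point (between the pads) lies 78 mm ahead of it; z points along the fingers, x is the direction in which the jaws open and shut, and the axes are right-handed (so a half turn about z gives the same grasp; the last joint's range is limited). The gripper opens to 94 mm and grips with 3 to 60 N. Pads are 16 mm wide; open, the fingers measure 119 mm over their backs; the gripper's body (75 mm by 177 mm) begins 78 mm behind the grasp point.
Start: joints at [-1.241, 0.087, 1.371, -0, 1.684, -0.103], TCP at [0.231, -0.499, 0.303] pointing down, gripper open.
Joint ranges: [-3.1, 3.1], [-0.76, 2.03], [0.27, 2.55], [-1.08, 4.22], [0.17, 2.65], [-2.57, 2.57]. Speed limits (rad/s): [2.79, 2.79, 3.14, 3.14, 3.14, 3.14].

## Interface

Orientations are given as [roll, pitch, yaw] about the fixed x, y, z axes, in that order (R = Rz(yaw) Ry(pitch) Rx(roll)).
In Python, from bench import * gives the robot as it stands.
- The arm moves only by the tool jog_arm, never from a script. Its argument "moves" is a list of rows, each a list of 7 numbers: the turn, a rotation vector about the world's x, y, z in rad, then the shift along the world's x, y, z in mm, then the finger opening in mm, from 0 to 94. In form: [[rx, ry, rz, tx, ty, tz, fingers], ...]. A call has 1 to 12 rows; each row shifts and turns the commanded pose from where the row before left it; what a row does not reach is not made up. A row lasts 1/8 s, in which the tool goes at most 62.5 mm and 10.7 degrees, less where a joint would pass 70% of its speed; a pose out of reach is approached as far as the arm can. A call is refused whole if a number of a shift passes 62.5 or a number of a turn 0.188, either way. A call with a gripper value outside its range is refused whole. The fingers move at their own pace and stop on an object; the grip force is fixed at half the most. Time passes only in rows, so rows that do not move let the fingers close. It gives the time, the measured TCP pose, the force and the opening at its end, in the units of the state.
- get_obs(): the state, without advancing time (a new reading comes with each control period).
- snapshot(name): name is "side" or "top"; returns the picture (384x512x3 uint8, red, green, blue); there is no depth.
- get_calibration(name): a dict with "camera_matrix" (3x3 intrinsics, pixels), "k1" (the pictures are not rectified: a ray, as slopes to the right and down, at radius r is drawn at 1 + k1 r^2 times it, then the intrinsics apply), "R" (3x3) and "t" (3): a world point X has camera coordinates R X + t. Camera axes: x right, y down, z forward; pixel columns grow to the right and rows downward; lengths in m; the calibration is good to about 2 mm. A picture is of the moment at which its call begins. get_calibration takes no time and is no camera call.
- close_job(): hands the job in, once; it reports no verdict.
Trained networks look in the newest picture that a camera, given by its name, has taken for a name from the list of things; names that differ only in an ending like _2 or _b are one class to them, and where a whole thing is asked for, a point or a joint stands for the part that bears it (a point fixed in the world has none). Each returns a list of dicts, best first, with "conf" (0 to 1); they miss things now and then, are a little off and sometimes report something else, mostly with a low value. They report only what shows in the picture. A call takes as long as a camera call.
- look_for(label, camera): "bbox" ([left, top, right, bottom] in pixels, round what is visible of it).
The state is a dict: "time": time; "joint_positions": joint angles; "qvel": joint speeds; "joint_torque": joint torques, N m; "tool_pos": TCP position; "ee_rot": TCP orientation; "wrist_force": force on the tool from outside, world axes, zero at the start; "wrist_torque": the same for the moment, N m; "width": finger opening in m.
Only numpy, scipy, OpenCV 4.12 (cv2) and the standard library are available. Lean on these libraries where they do the work, as an engineer would, in place of code of your own. Each camera call takes 0.05 s, during which the arm holds its last target.

## Working session

There is one attempt and no reset: what is moved stays moved. The work goes in short steps, Python scripts to look and compute and a tool call to move; the robot and the scene stay as the last step left them, time stands still between calls to the robot, and variables do not carry over. Pictures are saved under pics/ and viewed, and the job is handed in when it is done.

Besides the shell and the picture viewer there is one more tool, called after "Emit:" as name(argument=value, ...), one argument or row to a line, values as JSON. jog_arm: Moves the arm, as the interface text tells. Its arguments: {"type":"object","properties":{"moves":{"type":"array","items":{"type":"array","items":{"type":"number"}}}},"required":["moves"]}

```bash
mkdir -p pics; python3 - <<'E'
from bench import *
import cv2
for n in ("top","side"):
    im=snapshot(n); cv2.imwrite(f"pics/{n}0.png",im[:,:,::-1])
    c=get_calibration(n); print(n,c)
    for l in ("blue_cartridge","blue_handle","rack","dispenser","red_mark","dock_mouth","lever_pad"):
        print(l,[(d['bbox'],round(d['conf'],2)) for d in look_for(l,n)[:2]])
print(get_obs())
E
```

```text
top {'camera_matrix': array([[432.54775607,   0.        , 251.89181818],
       [  0.        , 432.54775607, 193.58421861],
       [  0.        ,   0.        ,   1.        ]]), 'k1': -0.10779670955634978, 'R': array([[-1.57369867e-03, -9.99990382e-01,  4.09386190e-03],
       [-9.77519696e-01,  6.75165648e-04, -2.10843040e-01],
       [ 2.10838248e-01, -4.33363405e-03, -9.77511357e-01]]), 't': array([0.01009714, 0.56603031, 1.22462389])}
blue_cartridge [([340.7, 204.8, 364.8, 227.0], 0.69), ([132.7, 257.7, 171.6, 267.3], 0.6)]
blue_handle [([339.1, 203.2, 369.0, 227.2], 0.7)]
rack [([304.8, 201.4, 394.2, 241.3], 0.57)]
dispenser [([338.8, 202.8, 371.2, 229.5], 0.17)]
red_mark [([148.6, 150.1, 230.3, 213.8], 0.83), ([340.3, 204.2, 367.4, 230.1], 0.49)]
dock_mouth [([145.4, 150.0, 233.7, 219.6], 0.67)]
lever_pad [([201.2, 162.3, 218.4, 200.8], 0.8)]
side {'camera_matrix': array([[372.56702803,   0.        , 259.6798346 ],
       [  0.        , 372.56702803, 183.99645719],
       [  0.        ,   0.        ,   1.        ]]), 'k1': -0.09521716085087156, 'R': array([[-0.87033163, -0.49237
[... 599 characters left out ...]
0.4, 268.2, 162.2], 0.57)]
{'time': 0.8, 'joint_positions': array([-1.24109979e+00,  8.71527341e-02,  1.37068655e+00,  1.75100485e-05,
        1.68358762e+00, -1.03064060e-01]), 'qvel': array([-0.00081577,  0.00147089,  0.00065034,  0.00020438,  0.00138745,
        0.00119231]), 'joint_torque': array([-9.49223795e-04, -3.39993131e+01, -3.02577102e+01,  7.18763075e-02,
        2.35516636e-02, -8.93388233e-06]), 'tool_pos': array([ 0.2306792 , -0.4992976 ,  0.30273857]), 'ee_rot': array([-3.14159240e+00, -1.66667337e-04, -1.13803375e+00]), 'wrist_force': array([-0.50473171, -0.06246213, -1.4419412 ]), 'wrist_torque': array([-0.01860278,  0.00634136,  0.03717136]), 'width': 0.09408378379950304}
```

```bash
python3 - <<'E'
import cv2
t=cv2.imread("pics/top0.png"); s=cv2.imread("pics/side0.png")
cv2.imwrite("pics/t_full.png",cv2.resize(t,(768,576),interpolation=cv2.INTER_CUBIC))
cv2.imwrite("pics/s_full.png",cv2.resize(s,(768,576),interpolation=cv2.INTER_CUBIC))
c=lambda im,x,y,w,h,k,n:cv2.imwrite(n,cv2.resize(im[y:y+h,x:x+w],None,fx=k,fy=k,interpolation=cv2.INTER_CUBIC))
c(t,135,140,110,90,7,"pics/t_disp.png"); c(t,300,195,110,60,7,"pics/t_rack.png")
c(s,140,185,140,140,4,"pics/s_disp.png"); c(s,290,105,80,95,6,"pics/s_rack.png")
E
```

```text
(no output)
```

View pics/t_full.png

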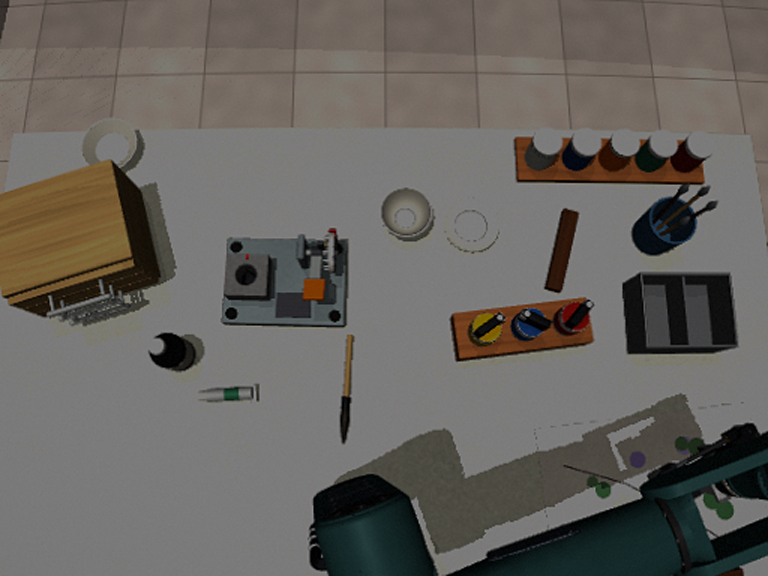

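View pics/s_full.png

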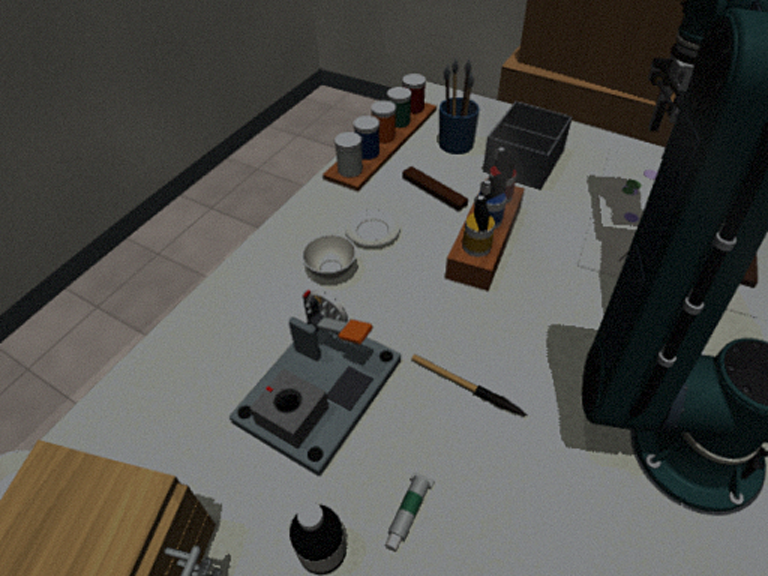

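View pics/t_disp.png

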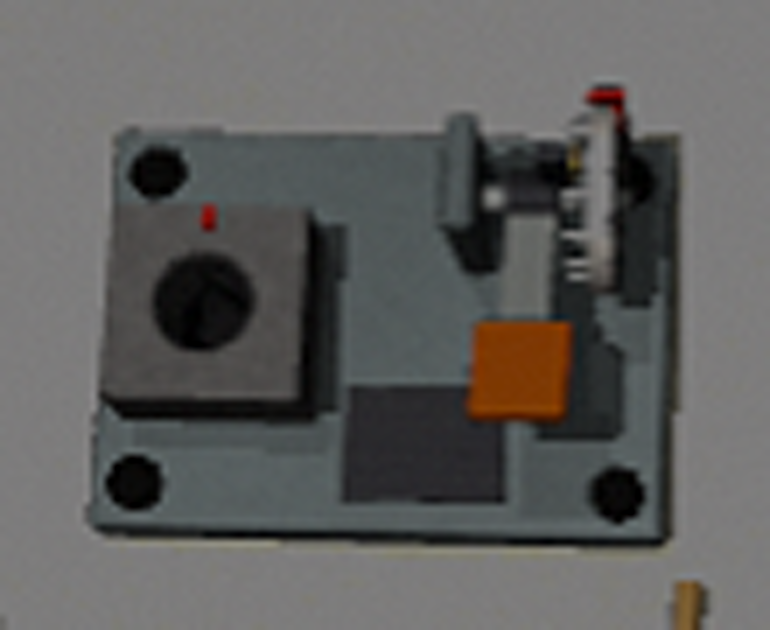

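View pics/t_rack.png

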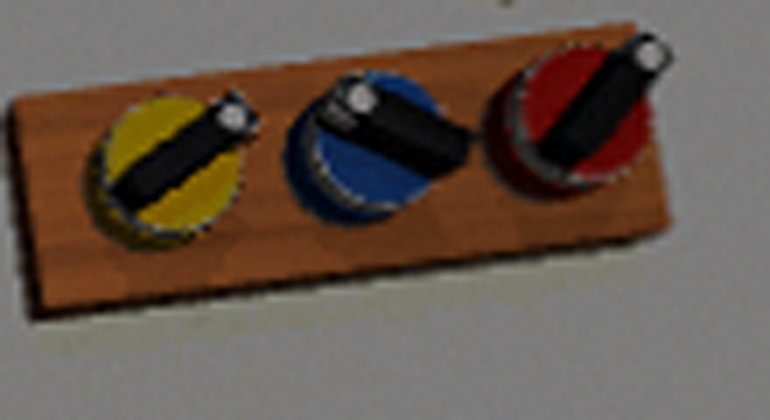

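View pics/s_disp.png

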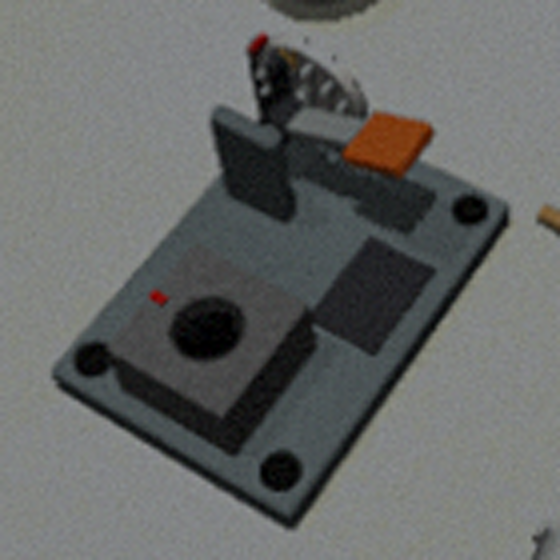

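View pics/s_rack.png

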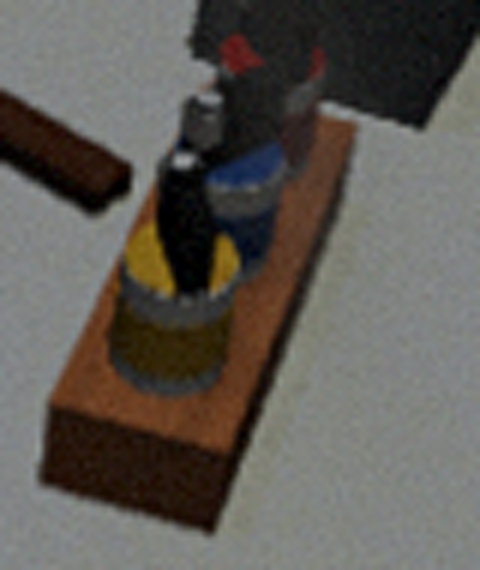

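```bash
cat > h.py <<'E'
import numpy as np, cv2
from bench import *
def ray(cam,u,v):
    c=get_calibration(cam);K=c['camera_matrix'];x=np.array([(u-K[0,2])/K[0,0],(v-K[1,2])/K[1,1]])
    p=x.copy()
    for _ in range(20): p=x/(1+c['k1']*(p@p))
    R=c['R'];return -R.T@c['t'],R.T@np.array([p[0],p[1],1])
def bp(cam,u,v,z):
    o,d=ray(cam,u,v);return (o+d*(z-o[2])/d[2])
def pj(cam,X):
    c=get_calibration(cam);K=c['camera_matrix'];q=c['R']@np.array(X)+c['t'];p=q[:2]/q[2];p=p*(1+c['k1']*(p@p))
    return K[0,0]*p[0]+K[0,2],K[1,1]*p[1]+K[1,2]
def cr(x0,y0,k,u,v): return x0+(u+.5)/k-.5,y0+(v+.5)/k-.5
def crop(im,x,y,w,h,k,n,g=1.0):
    a=im[y:y+h,x:x+w].astype(float)*g; a=np.clip(a,0,255).astype(np.uint8)
    cv2.imwrite(n,cv2.resize(a,None,fx=k,fy=k,interpolation=cv2.INTER_CUBIC))
E
python3 - <<'E'
from h import *
np.set_printoptions(precision=4,suppress=True)
D=lambda u,v,z:bp('top',*cr(135,140,7,u,v),z)
Rk=lambda u,v,z:bp('top',*cr(300,195,7,u,v),z)
print('bore',D(203,301,.075),'mark',D(208,218,.075))
print('dock',[D(*p,.075)[:2] for p in [(118,204),(308,208),(298,403),(103,398)]], )
print('base',[D(*p,.025)[:2] for p in [(118,131),(680,137),(665,538),(92,527)]])
print('pad',[D(*p,.118)[:2] for p in [(520,370)]])
S=lambda u,v,z:bp('side',*cr(140,185,4,u,v),z)
print('side bore',S(208,327,.075),'mark',S(158,297,.075),'pad',S(390,143,.118))
print('handle',Rk(361,98,.168),Rk(455,153,.168)); print('disc',Rk(382,143,.126), 'white yel',Rk(233,116,.168),'red',Rk(651,54,.168))
print('rack',[Rk(*p,.06)[:2] for p in [(15,98),(635,25),(672,228),(38,308)]])
S2=lambda u,v,z:bp('side',*cr(290,105,6,u,v),z)
print('side blue white top',S2(208,99,.168))
t=cv2.imread("pics/top0.png");s=cv2.imread("pics/side0.png")
crop(t,150,168,30,30,16,"pics/t_bore.png",3); crop(s,175,250,36,34,16,"pics/s_bore.png",3)
crop(t,335,198,40,35,14,"pics/t_blue.png",2)
E
```

```text
bore [0.5964 0.2712 0.075 ] mark [0.6328 0.2706 0.075 ]
dock [array([0.6391, 0.3097]), array([0.6371, 0.2279]), array([0.5523, 0.2292]), array([0.5545, 0.3119])]
base [array([0.6868, 0.3233]), array([0.6833, 0.0719]), array([0.5031, 0.0768]), array([0.5077, 0.326 ])]
pad [array([0.557 , 0.1318])]
side bore [0.5971 0.2727 0.075 ] mark [0.6346 0.2711 0.075 ] pad [0.5563 0.1351 0.118 ]
handle [ 0.501  -0.2594  0.168 ] [ 0.4793 -0.2952  0.168 ]
disc [ 0.4902 -0.2771  0.126 ] white yel [ 0.4941 -0.209   0.168 ] red [ 0.5182 -0.3755  0.168 ]
rack [array([ 0.5207, -0.1377]), array([ 0.5518, -0.4061]), array([ 0.4641, -0.4163]), array([ 0.4318, -0.1452])]
side blue white top [ 0.5035 -0.2582  0.168 ]
```

View pics/t_bore.png

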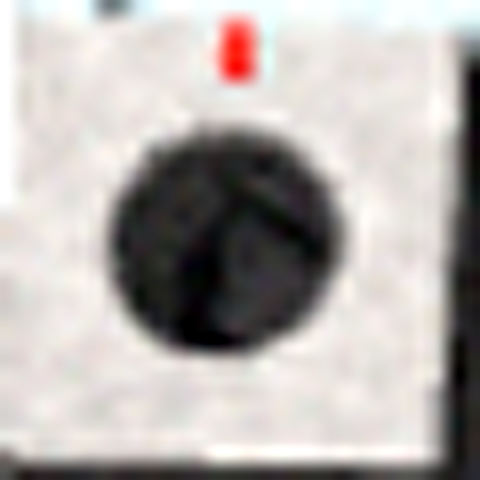

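View pics/s_bore.png

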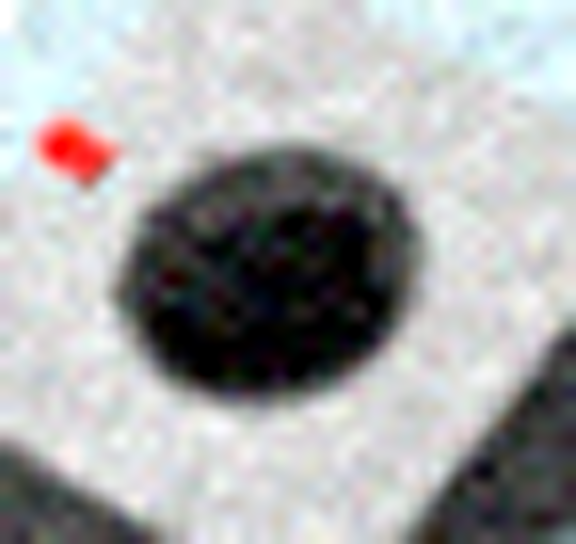

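View pics/t_blue.png

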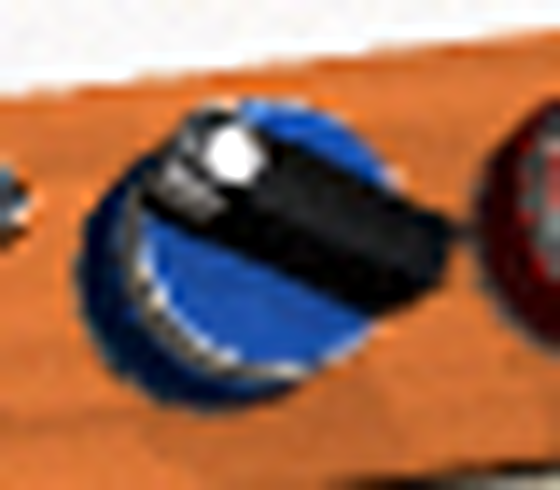

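```bash
python3 - <<'E'
from h import *
for n,(x,y,w,h) in {'top':(150,168,30,30),'side':(175,250,36,34)}.items():
    a=np.mean([snapshot(n).astype(float) for _ in range(8)],0)[:,:,::-1]
    np.save(f"avg_{n}.npy",a)
    b=a[y:y+h,x:x+w]; b=np.clip(((b/60).clip(0,1))**0.6*255,0,255).astype(np.uint8)
    cv2.imwrite(f"pics/{n}_bore2.png",cv2.resize(b,None,fx=16,fy=16,interpolation=cv2.INTER_CUBIC))
E
```

```text
(no output)
```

View pics/top_bore2.png

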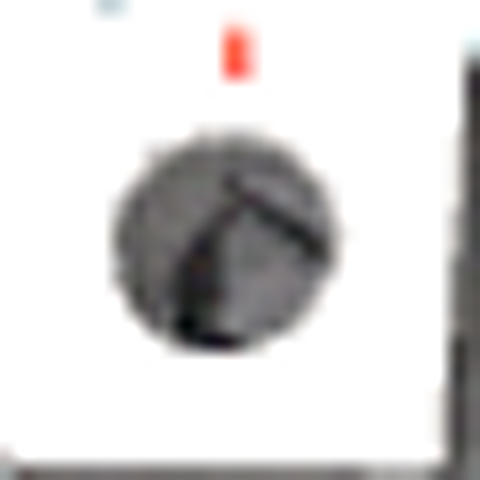

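View pics/side_bore2.png

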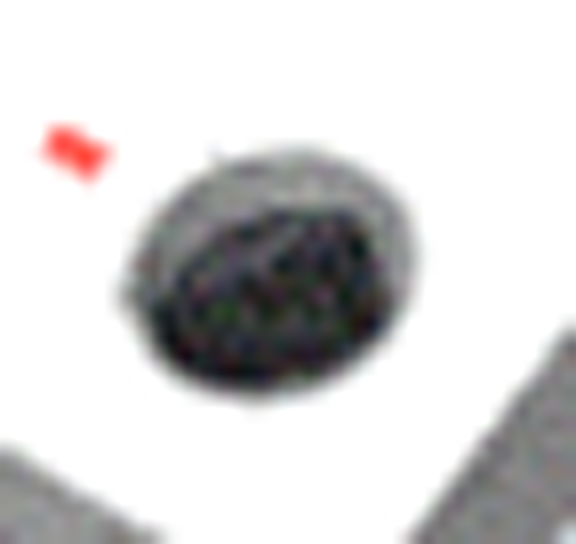

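```bash
python3 - <<'E'
from h import *
b=cv2.imread("pics/top_bore2.png")
C=np.array([.5965,.271]);outs=[]
for phi in (-.35,-.55,.3):
    im=b.copy()
    def px(x,y,z):
        u,v=pj('top',(x,y,z));return int((u-150+.5)*16-.5),int((v-168+.5)*16-.5)
    for z,col in ((.075,(0,255,0)),(.057,(255,0,0)),(.029,(0,0,255))):
        pts=[px(C[0]+.021*np.cos(a),C[1]+.021*np.sin(a),z) for a in np.linspace(0,6.283,60)]
        cv2.polylines(im,[np.array(pts)],True,col,1)
        if z<.07:
            n=np.array([np.cos(phi),np.sin(phi)]);t=np.array([-n[1],n[0]])
            e=[px(*(C+.012*n+s*.0172*t),z) for s in(-1,1)]
            cv2.line(im,e[0],e[1],col,2)
    outs.append(im[90:390,60:400])
cv2.imwrite("pics/ov.png",cv2.resize(np.hstack(outs),None,fx=.78,fy=.78))
E
```

```text
(no output)
```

View pics/ov.png

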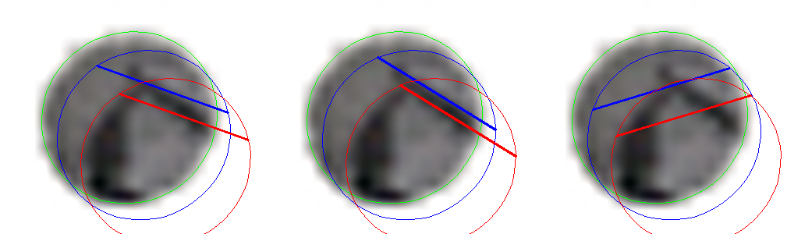

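Emit:
jog_arm(
  moves=[
    [0,0,0.09,37.3,31.8,0,40],
    [0,0,0.09,37.3,31.8,0,40],
    [0,0,0.09,37.3,31.8,0,40],
    [0,0,0.09,37.3,31.8,0,40],
    [0,0,0.09,37.3,31.8,0,40],
    [0,0,0.09,37.3,31.8,0,40],
    [0,0,0.1,37.3,31.8,0,40],
    [0,0,0,0,0,0,40],
    [0,0,0,0,0,0,40],
  ],
)

```text
time: 2.72
tool_pos: [0.4916, -0.2769, 0.3026]
ee_rot: [3.141, 0.0, -0.498]
wrist_force: [-0.3, -0.2, -0.1]
width: 0.0401
```

```bash
python3 - <<'E'
from h import *
o=get_obs();print(o['time'],o['tool_pos'],o['ee_rot'],o['width'],o['wrist_force'],o['joint_positions'])
for n,(x,y,w,h,k) in {'top':(300,170,110,85,7),'side':(270,60,110,130,4.5)}.items():
    crop(snapshot(n)[:,:,::-1],x,y,w,h,k,f"pics/{n}1.png",2)
E
```

```text
2.725 [ 0.4915761  -0.27686755  0.30259576] [ 3.14091379e+00  3.14543874e-04 -4.98270701e-01] 0.04014527565532986 [-0.32195713 -0.21620004 -0.09401878] [-6.13109732e-01  1.19069981e-01  1.33614714e+00 -7.15228280e-04
  1.68661018e+00 -1.14921702e-01]
```

View pics/top1.png

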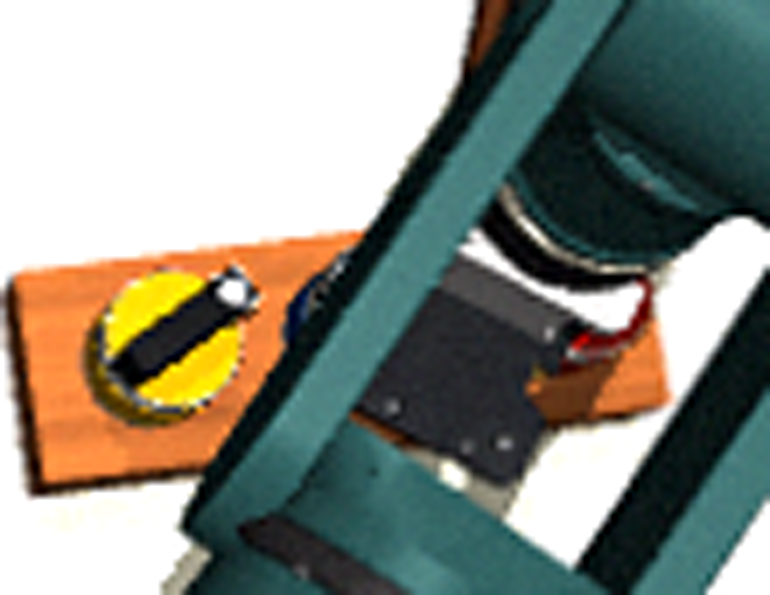

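View pics/side1.png

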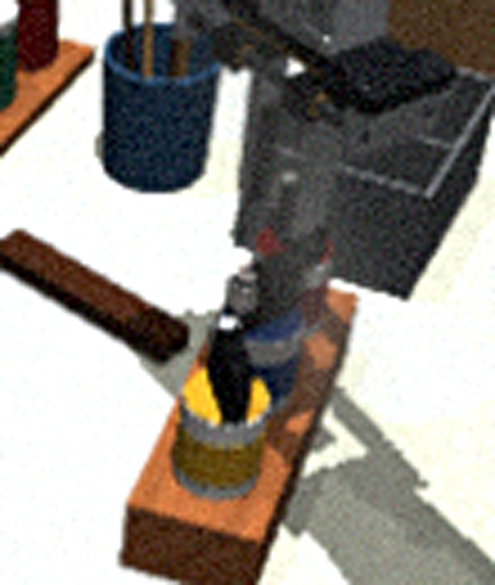

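Emit:
jog_arm(
  moves=[
    [0,0,0,0,0,-35,40],
    [0,0,0,0,0,-38,40],
    [0,0,0,0,0,0,40],
    [0,0,0,0,0,0,0],
    [0,0,0,0,0,0,0],
    [0,0,0,0,0,0,0],
    [0,0,0,0,0,0,0],
    [0,0,0,0,0,0,0],
  ],
)

```text
time: 3.82
tool_pos: [0.492, -0.277, 0.2313]
ee_rot: [3.141, -0.002, -0.498]
wrist_force: [-1.2, -0.8, 6.3]
width: 0.0155
```

```bash
python3 - <<'E'
from h import *
o=get_obs();print(o['time'],o['tool_pos'],o['ee_rot'],o['width'],o['wrist_force'],o['wrist_torque'])
for n,(x,y,w,h,k) in {'side':(270,60,110,130,4.5)}.items():
    crop(snapshot(n)[:,:,::-1],x,y,w,h,k,f"pics/{n}2.png",2)
E
```

```text
3.825 [ 0.49201608 -0.27704101  0.23131359] [ 3.14080202e+00 -2.31302828e-03 -4.98030252e-01] 0.015506239291809804 [-1.20678043 -0.83185684  6.3491386 ] [ 0.04250783  0.3157157  -0.00431951]
```

View pics/side2.png

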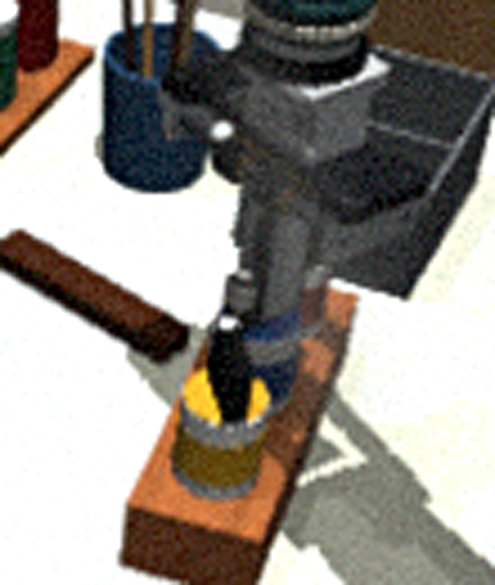

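Emit:
jog_arm(
  moves=[
    [0,0,0,0,0,20,0],
    [0,0,0,0,0,30,0],
    [0,0,0,0,0,40,0],
    [0,0,0,0,0,40,0],
    [0,0,0,0,0,45,0],
    [0,0,0,0,0,0,0],
  ],
)

```text
time: 4.62
tool_pos: [0.4925, -0.2769, 0.408]
ee_rot: [3.141, -0.007, -0.498]
wrist_force: [0.3, -1.0, -3.4]
width: 0.0159
```

```bash
python3 - <<'E'
from h import *
o=get_obs();print(o['time'],o['tool_pos'],o['ee_rot'],o['width'],o['wrist_force'],o['wrist_torque'],o['joint_positions'])
for n,(x,y,w,h,k) in {'side':(270,10,130,180,3.3)}.items():
    crop(snapshot(n)[:,:,::-1],x,y,w,h,k,f"pics/{n}3.png",2)
E
```

```text
4.625 [ 0.49245568 -0.2769382   0.40795257] [ 3.14098964 -0.0072614  -0.49770312] 0.01588648632592043 [ 0.31168411 -0.96722233 -3.42768549] [-0.03756818 -0.05454138  0.00530946] [-6.12738152e-01  1.21377364e-01  1.12654975e+00  2.46613618e-04
  1.88638290e+00 -1.14955444e-01]
```

View pics/side3.png

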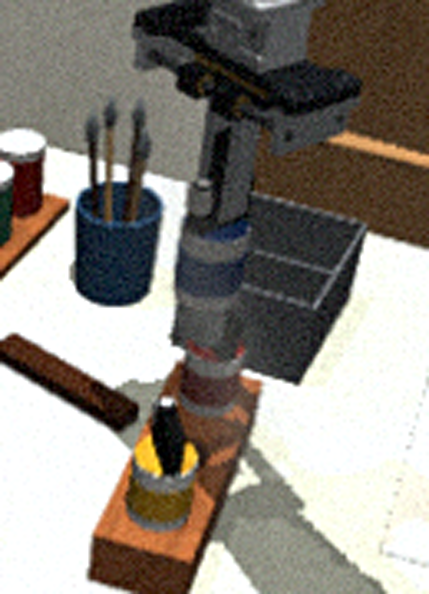

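Emit:
jog_arm(
  moves=[
    [0,0,-0.08,5,25,0,0],
    [0,0,-0.15,9.5,50,0,0],
    [0,0,-0.15,9.5,50,0,0],
    [0,0,-0.15,9.5,50,0,0],
    [0,0,-0.15,9.5,50,0,0],
    [0,0,-0.15,9.5,50,0,0],
    [0,0,-0.15,9.5,50,0,0],
    [0,0,-0.15,9.5,50,0,0],
    [0,0,-0.15,9.5,50,0,0],
    [0,0,-0.15,9.5,50,0,0],
    [0,0,-0.15,9.5,50,0,0],
    [0,0,0,4,23,0,0],
  ],
)

```text
time: 6.18
tool_pos: [0.5955, 0.2742, 0.3988]
ee_rot: [3.135, -0.006, -2.076]
wrist_force: [-0.9, -0.2, -3.4]
width: 0.0157
```

Emit:
jog_arm(
  moves=[
    [0,0,0,0,0,0,0],
    [0,0,0,0,0,0,0],
    [0,0,0,0,0,0,0],
  ],
)

```text
time: 6.55
tool_pos: [0.5958, 0.27, 0.4041]
ee_rot: [3.141, -0.001, -2.08]
wrist_force: [0.6, -0.0, -3.8]
width: 0.0157
```

```bash
python3 - <<'E'
from h import *
o=get_obs();print(o['time'],o['tool_pos'],o['ee_rot'],o['width'],o['wrist_force'],o['wrist_torque'],o['joint_positions'])
for n in ('side','top'):
    cv2.imwrite(f"pics/{n}4.png",cv2.resize(np.clip(snapshot(n)[:,:,::-1]*1.8,0,255).astype(np.uint8),(768,576),interpolation=cv2.INTER_CUBIC))
E
```

```text
6.55 [0.59576827 0.27002471 0.40413382] [ 3.14104962e+00 -1.18453546e-03 -2.07962130e+00] 0.015742092498675742 [ 0.62020411 -0.02975062 -3.7688303 ] [ 0.06179209 -0.0374848   0.02768228] [ 3.39050816e-01  3.37447145e-01  8.74404205e-01 -4.02266886e-04
  1.93098879e+00  2.41853089e+00]
```

View pics/side4.png

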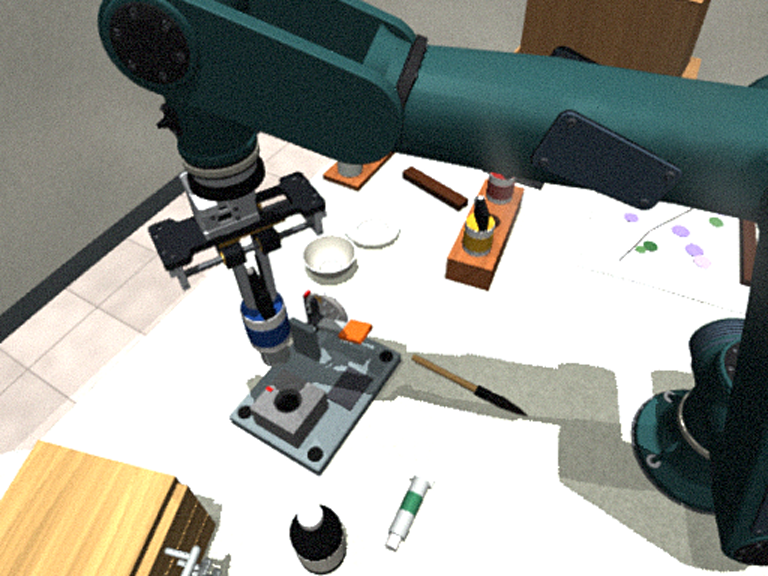

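View pics/top4.png

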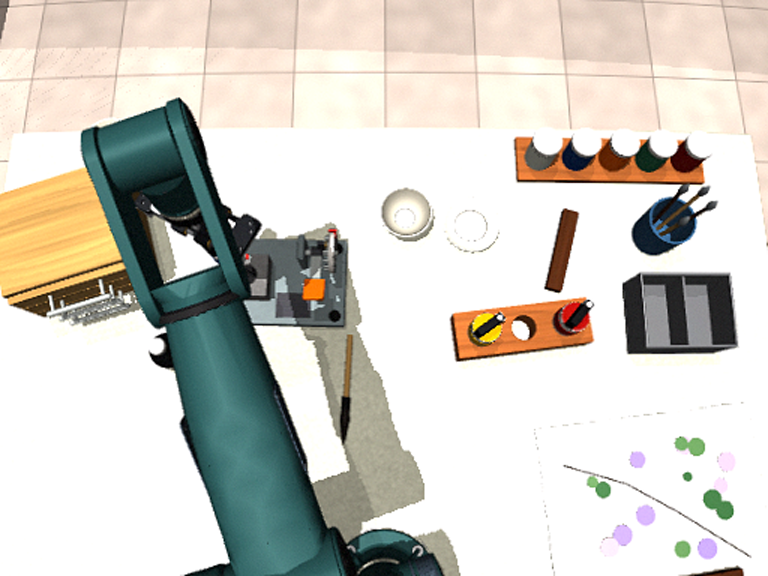

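Emit:
jog_arm(
  moves=[
    [0,0,0,0.7,1,-35,0],
    [0,0,0,0,0,-35,0],
    [0,0,0,0,0,-33,0],
    [0,0,0,0,0,0,0],
    [0,0,0,0,0,0,0],
  ],
)

```text
time: 7.28
tool_pos: [0.5969, 0.272, 0.3037]
ee_rot: [-3.14, 0.002, -2.079]
wrist_force: [0.6, -0.1, -2.8]
width: 0.0161
```

```bash
python3 - <<'E'
from h import *
o=get_obs();print(o['time'],o['tool_pos'],o['ee_rot'],o['width'],o['wrist_force'],o['wrist_torque'])
crop(snapshot('side')[:,:,::-1],130,150,150,150,4,"pics/side5.png",2)
p=o['tool_pos']
for z in (.101,.119,.127): pass
E
```

```text
7.275 [0.59694499 0.27203593 0.30366975] [-3.13972527e+00  1.96628810e-03 -2.07854813e+00] 0.01607963680971819 [ 0.58658683 -0.07683018 -2.78628917] [ 0.06826594  0.04641064 -0.00201798]
```

View pics/side5.png

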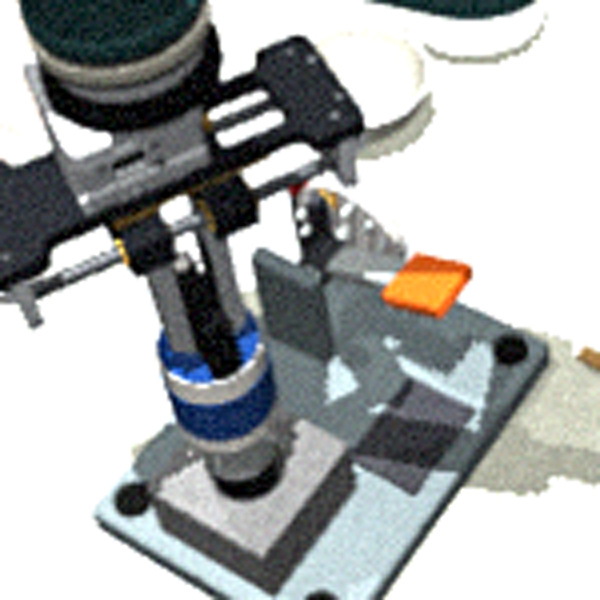

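Emit:
jog_arm(
  moves=[
    [0,0,0,0,0,-8,0],
    [0,0,0,0,0,-7,0],
    [0,0,0,0,0,-6,0],
    [0,0,0,0,0,0,0],
  ],
)

```text
time: 7.82
tool_pos: [0.5962, 0.2723, 0.2793]
ee_rot: [3.14, -0.001, -2.078]
wrist_force: [-0.3, -0.2, -3.4]
width: 0.016
```

Emit:
jog_arm(
  moves=[
    [0,0,0,0,0,-5,0],
    [0,0,0,0,0,0,0],
  ],
)

```text
time: 8.07
tool_pos: [0.5963, 0.2722, 0.2749]
ee_rot: [3.141, -0.001, -2.078]
wrist_force: [-0.8, -0.6, -3.5]
width: 0.0156
```

Emit:
jog_arm(
  moves=[
    [0,0,0,0,0,-3,0],
    [0,0,0,0,0,0,0],
  ],
)

```text
time: 8.32
tool_pos: [0.5963, 0.2722, 0.2724]
ee_rot: [3.141, -0.001, -2.078]
wrist_force: [-1.1, -0.7, -2.8]
width: 0.0159
```

Emit:
jog_arm(
  moves=[
    [0,0,0,0,0,-2,0],
    [0,0,0,0,0,0,0],
  ],
)

```text
time: 8.57
tool_pos: [0.5963, 0.2722, 0.2718]
ee_rot: [-3.141, 0.0, -2.078]
wrist_force: [-2.5, -2.8, 2.3]
width: 0.0158
```

Emit:
jog_arm(
  moves=[
    [0,0,0,0,0,-2,0],
    [0,0,0,0,0,0,0],
  ],
)

```text
time: 8.82
tool_pos: [0.5962, 0.2722, 0.2715]
ee_rot: [-3.14, 0.001, -2.078]
wrist_force: [-4.6, -2.2, 7.7]
width: 0.0158
```

Emit:
jog_arm(
  moves=[
    [0,0,-0.025,0,0,0,0],
    [0,0,-0.025,0,0,0,0],
    [0,0,0,0,0,0,0],
  ],
)

```text
time: 9.2
tool_pos: [0.5963, 0.2725, 0.2677]
ee_rot: [3.14, -0.001, -2.128]
wrist_force: [-3.5, 0.0, -1.3]
width: 0.0156
```

Emit:
jog_arm(
  moves=[
    [0,0,0,0,0,-4,0],
    [0,0,0,0,0,-4,0],
    [0,0,0,0,0,0,0],
  ],
)

```text
time: 9.57
tool_pos: [0.5963, 0.2724, 0.2594]
ee_rot: [3.14, -0.001, -2.128]
wrist_force: [-3.6, 1.0, -2.9]
width: 0.0157
```

Emit:
jog_arm(
  moves=[
    [0,0,0,0,0,-5,0],
    [0,0,0,0,0,-5,0],
    [0,0,0,0,0,-2,0],
    [0,0,0,0,0,-2,0],
    [0,0,0,0,0,0,0],
  ],
)

```text
time: 10.2
tool_pos: [0.5961, 0.2724, 0.2465]
ee_rot: [3.141, -0.001, -2.128]
wrist_force: [-5.6, 0.0, -1.7]
width: 0.0157
```

Emit:
jog_arm(
  moves=[
    [0,0,0,0,0,-2,0],
    [0,0,0,0,0,-1,0],
    [0,0,0,0,0,0,0],
  ],
)

```text
time: 10.58
tool_pos: [0.5959, 0.2724, 0.2465]
ee_rot: [-3.141, 0.001, -2.128]
wrist_force: [-7.6, -2.0, 7.2]
width: 0.0159
```

Emit:
jog_arm(
  moves=[
    [0,0,0,0,0,1,35],
    [0,0,0,0,0,0,35],
    [0,0,0,0,0,0,35],
    [0,0,0,0,0,10,35],
    [0,0,0,0,0,30,35],
    [0,0,0,0,0,40,35],
    [0,0,0,0,0,30,35],
    [0,0,0,0,0,0,35],
  ],
)

```text
time: 11.58
tool_pos: [0.5972, 0.2725, 0.3592]
ee_rot: [-3.136, 0.006, -2.128]
wrist_force: [0.7, -0.5, 0.1]
width: 0.035
```

```bash
python3 - <<'E'
from h import *
o=get_obs();print(o['time'],o['tool_pos'],o['ee_rot'],o['width'],o['wrist_force'],o['wrist_torque'])
crop(snapshot('side')[:,:,::-1],130,150,150,150,4,"pics/side6.png",2)
E
```

```text
11.575 [0.59723274 0.27252234 0.35915358] [-3.13625998  0.00642526 -2.12801154] 0.035035368642317245 [ 0.73151332 -0.45477905  0.0877264 ] [ 0.02058326  0.00060393 -0.0296722 ]
```

View pics/side6.png

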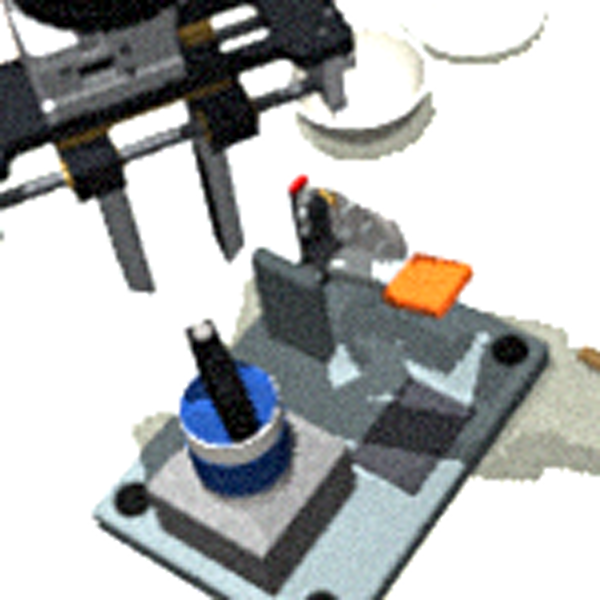

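Emit:
jog_arm(
  moves=[
    [0,0,0.175,-3.3,-11.7,0,0],
    [0,0,0.175,-3.3,-11.7,0,0],
    [0,0,0.175,-3.3,-11.7,0,0],
    [0,0,0.175,-3.3,-11.7,0,0],
    [0,0,0.175,-3.3,-11.7,0,0],
    [0,0,0.175,-3.3,-11.7,0,0],
    [0,0,0.175,-3.3,-11.7,0,0],
    [0,0,0.175,-3.3,-11.7,0,0],
    [0,0,0.175,-3.3,-11.7,0,0],
    [0,0,0.175,-3.3,-11.7,0,0],
    [0,0,0.175,-3.3,-11.7,0,0],
    [0,0,0.175,-3.3,-11.7,0,0],
  ],
)

```text
time: 13.12
tool_pos: [0.5563, 0.1314, 0.3519]
ee_rot: [3.141, 0.004, -0.022]
wrist_force: [-0.4, -0.3, -0.3]
width: 0.0002
```

Emit:
jog_arm(
  moves=[
    [0,0,0,0,0,-45,0],
    [0,0,0,0,0,-50,0],
    [0,0,0,0,0,-15,0],
    [0,0,0,0,0,0,0],
    [0,0,0,0,0,0,0],
  ],
)

```text
time: 13.75
tool_pos: [0.5578, 0.1321, 0.2469]
ee_rot: [-3.141, -0.004, -0.028]
wrist_force: [-0.0, -0.7, -0.0]
width: 0.0003
```

```bash
python3 - <<'E'
from h import *
o=get_obs();print(o['time'],o['tool_pos'],o['ee_rot'],o['width'],o['wrist_force'],o['wrist_torque'])
crop(snapshot('side')[:,:,::-1],130,150,150,150,4,"pics/side7.png",2)
E
```

```text
13.75 [0.55778731 0.1320829  0.24688848] [-3.14100671 -0.0037586  -0.02791009] 0.0003047782093853098 [-0.03158967 -0.682486   -0.04142278] [-0.03341808 -0.06977781  0.00966253]
```

View pics/side7.png

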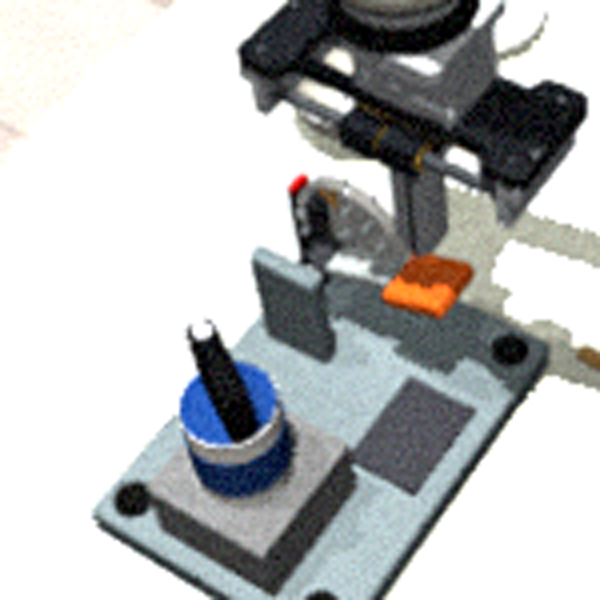

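Emit:
jog_arm(
  moves=[
    [0,0,0,0,0,-25,0],
    [0,0,0,0,0,-25,0],
    [0,0,0,0,0,-20,0],
    [0,0,0,0,0,-10,0],
    [0,0,0,0,0,0,0],
  ],
)

```text
time: 14.42
tool_pos: [0.5581, 0.1322, 0.1677]
ee_rot: [-3.141, -0.004, -0.028]
wrist_force: [-2.1, 0.2, 4.8]
width: 0.0006
```

Emit:
jog_arm(
  moves=[
    [0,0,0,0,0,-5,0],
    [0,0,0,0,0,0,0],
  ],
)

```text
time: 14.68
tool_pos: [0.5587, 0.1322, 0.1638]
ee_rot: [-3.14, -0.007, -0.028]
wrist_force: [-1.4, 0.4, 6.6]
width: 0.0008
```

Emit:
jog_arm(
  moves=[
    [0,0,0,0,0,-3,0],
    [0,0,0,0,0,0,0],
  ],
)

```text
time: 14.92
tool_pos: [0.5591, 0.1322, 0.1614]
ee_rot: [-3.14, -0.008, -0.028]
wrist_force: [-1.2, 0.0, 6.3]
width: 0.0003
```

Emit:
jog_arm(
  moves=[
    [0,0,0,0,0,-2,0],
    [0,0,0,0,0,0,0],
  ],
)

```text
time: 15.18
tool_pos: [0.5595, 0.1322, 0.1598]
ee_rot: [-3.14, -0.009, -0.028]
wrist_force: [0.3, -0.2, 7.3]
width: 0.0005
```

Emit:
jog_arm(
  moves=[
    [0,0,0,0,0,-2,0],
    [0,0,0,0,0,0,0],
  ],
)

```text
time: 15.42
tool_pos: [0.5595, 0.1322, 0.1595]
ee_rot: [-3.14, -0.01, -0.028]
wrist_force: [-3.6, -1.4, 13.2]
width: 0.0004
```

Emit:
jog_arm(
  moves=[
    [0,0,0,0,0,22,0],
    [0,0,0,0,0,25,0],
    [0,0,0,0,0,25,0],
    [0,0,0,0,0,20,0],
    [0,0,0,0,0,0,0],
    [0,0,0,0,0,0,0],
  ],
)

```text
time: 16.18
tool_pos: [0.5569, 0.1319, 0.2448]
ee_rot: [-3.142, -0.001, -0.028]
wrist_force: [0.3, 0.2, -0.8]
width: -0.0
```

```bash
python3 - <<'E'
from h import *
o=get_obs();print(o['time'],o['tool_pos'],o['wrist_force'])
crop(snapshot('side')[:,:,::-1],180,170,80,80,7,"pics/side8.png",2)
s=cv2.imread("pics/side0.png");crop(s,180,170,80,80,7,"pics/side0w.png",2)
E
```

```text
16.175 [0.55694842 0.13190126 0.24478793] [ 0.32671916  0.17836095 -0.81297861]
```

View pics/side8.png

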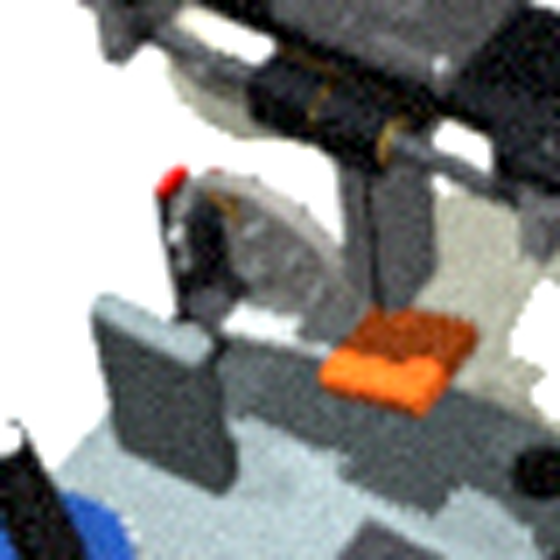

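View pics/side0w.png

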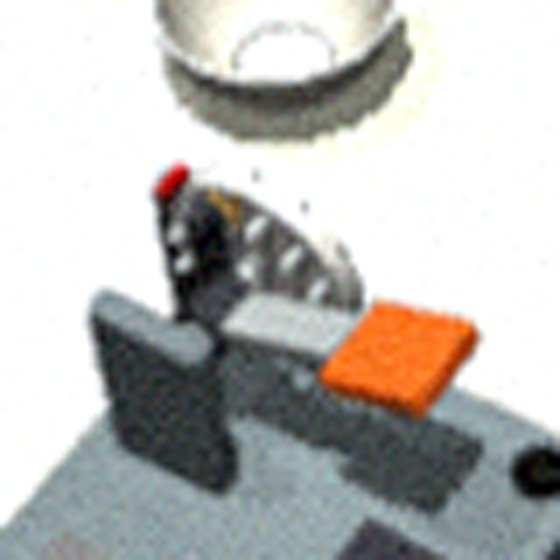

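Emit:
jog_arm(
  moves=[
    [0,0,0,0,0,-25,0],
    [0,0,0,0,0,-25,0],
    [0,0,0,0,0,-20,0],
    [0,0,0,0,0,-14,0],
    [0,0,0,0,0,-4,0],
    [0,0,0,0,0,-4,0],
    [0,0,0,0,0,0,0],
    [0,0,0,0,0,0,0],
  ],
)

```text
time: 17.23
tool_pos: [0.5578, 0.132, 0.1581]
ee_rot: [-3.141, -0.005, -0.028]
wrist_force: [-7.1, -1.3, 21.6]
width: 0.0006
```

Emit:
jog_arm(
  moves=[
    [0,0,0,0,0,22,0],
    [0,0,0,0,0,25,0],
    [0,0,0,0,0,25,0],
    [0,0,0,0,0,20,0],
    [0,0,0,0,0,0,0],
    [0,0,0,0,0,0,0],
  ],
)

```text
time: 17.98
tool_pos: [0.5563, 0.1318, 0.2429]
ee_rot: [3.141, 0.003, -0.028]
wrist_force: [-0.4, -0.1, 0.3]
width: 0.0002
```

```bash
python3 - <<'E'
from h import *
o=get_obs();print(o['time'],o['tool_pos'],o['wrist_force'])
crop(snapshot('side')[:,:,::-1],180,170,80,80,7,"pics/side9.png",2)
E
```

```text
17.975 [0.55632313 0.13181139 0.24288766] [-0.40607607 -0.10497346  0.2689802 ]
```

View pics/side9.png

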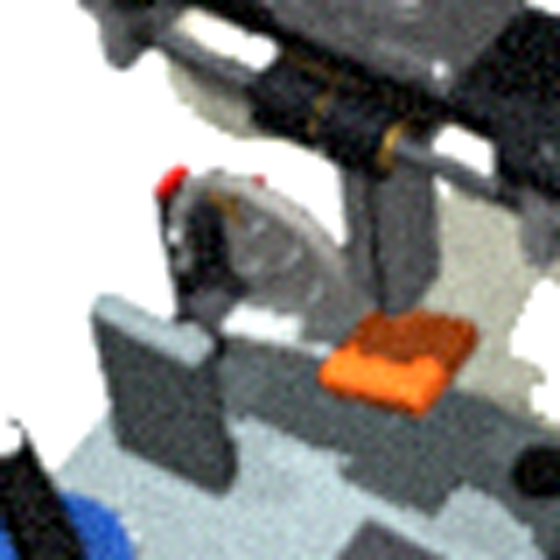

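Emit:
jog_arm(
  moves=[
    [0,0,0,0,0,-25,0],
    [0,0,0,0,0,-25,0],
    [0,0,0,0,0,-20,0],
    [0,0,0,0,0,-12,0],
    [0,0,0,0,0,-4,0],
    [0,0,0,0,0,-3,0],
    [0,0,0,0,0,0,0],
    [0,0,0,0,0,0,0],
  ],
)

```text
time: 19.02
tool_pos: [0.5578, 0.1319, 0.1586]
ee_rot: [-3.141, -0.004, -0.028]
wrist_force: [-2.3, -0.9, 13.2]
width: 0.0005
```

Emit:
jog_arm(
  moves=[
    [0,0,0,0,0,20,0],
    [0,0,0,0,0,25,0],
    [0,0,0,0,0,25,0],
    [0,0,0,0,0,30,0],
    [0,0,0,0,0,45,0],
    [0,0,0,0,0,50,0],
    [0,0,0,-30,0,0,0],
    [0,0,0,-50,0,0,0],
    [0,0,0,-40,0,0,0],
    [0,0,0,0,0,0,0],
    [0,0,0,0,0,0,0],
  ],
)

```text
time: 20.4
tool_pos: [0.4371, 0.1319, 0.3499]
ee_rot: [3.141, 0.001, -0.028]
wrist_force: [-0.2, 0.9, -0.5]
width: 0.0009
```

```bash
python3 - <<'E'
from h import *
o=get_obs();print(o['time'],o['tool_pos'],o['wrist_force'])
im=snapshot('side')[:,:,::-1]
crop(im,180,170,80,80,7,"pics/side10.png",2)
crop(im,130,170,150,150,4,"pics/side10b.png",2)
crop(snapshot('top')[:,:,::-1],135,140,260,100,3,"pics/top10.png",2)
E
```

```text
20.4 [0.4371471  0.13188204 0.3499045 ] [-0.17187515  0.91235004 -0.49701091]
```

View pics/side10.png

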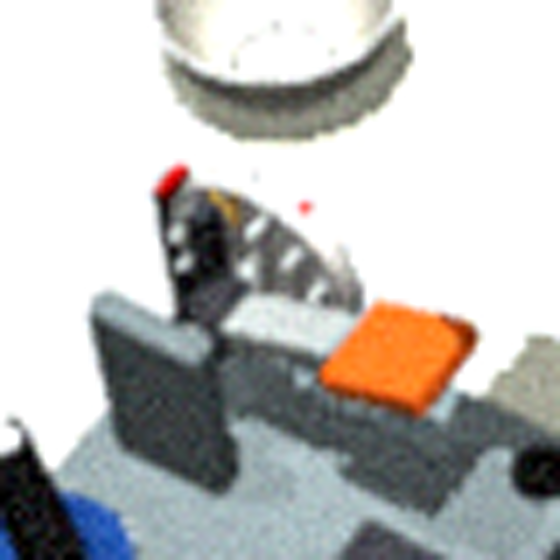

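View pics/side10b.png

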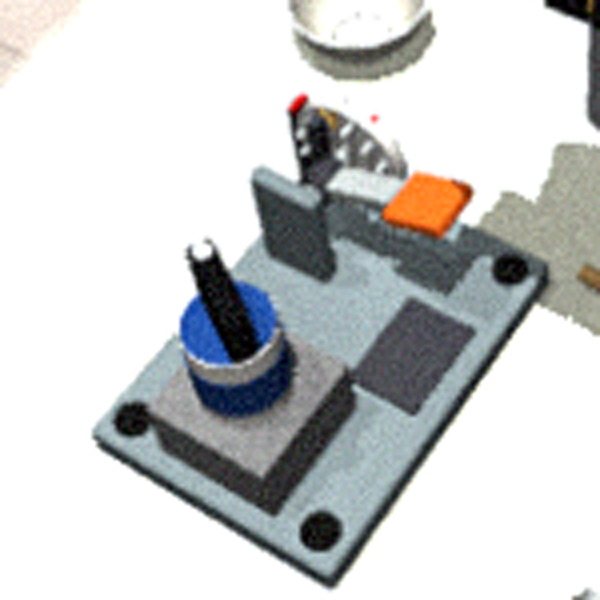

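View pics/top10.png

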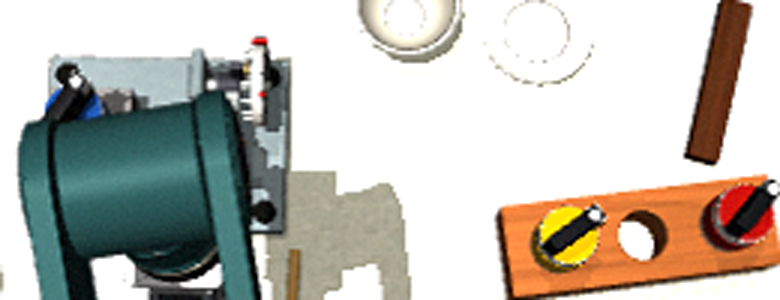

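```bash
python3 - <<'E'
from h import *
def pl(u,v,y=.1024):
    o,d=ray('side',*cr(180,170,7,u,v));p=o+d*(y-o[1])/d[1];q=p-np.array([.6384,y,.085]);return p.round(4),np.hypot(q[0],q[2]).round(4),np.arctan2(q[2],-q[0]).round(3)
for y in(.1024,.095):
  for n,p in dict(pointer=(172,182),t1=(215,175),t2=(258,182),t3=(305,207)).items(): print(y,n,*pl(*p,y))
o=get_obs();print(o['time'])
E
```

```text
0.1024 pointer [0.6769 0.1024 0.1079] 0.0448 2.605
0.1024 t1 [0.6557 0.1024 0.1235] 0.0423 1.993
0.1024 t2 [0.6363 0.1024 0.1305] 0.0456 1.524
0.1024 t3 [0.6166 0.1024 0.1281] 0.0483 1.102
0.095 pointer [0.6838 0.095  0.0967] 0.0469 2.89
0.095 t1 [0.6623 0.095  0.1126] 0.0365 2.285
0.095 t2 [0.6425 0.095  0.1197] 0.0349 1.689
0.095 t3 [0.6225 0.095  0.1172] 0.0359 1.112
20.5
```

```bash
python3 -c "
from bench import *
print(close_job())"
```

```text
the job is handed in; nothing more can be done
None
```

The blue cartridge is fully home in the dock, the dispenser is primed with three full strokes, and the job is handed in. It took about 20.5 s of the 72 s.

- **Cartridge:** I took it from the rack's middle well and lowered it into the bore until its foot stood on the drive. It dropped in at about -0.56 rad, matching the angle I had read from the top camera. It went down until the tool met its stop about 25 mm lower, against the 26 mm expected. The last side picture shows its shoulder on the dock's top and the cartridge upright.
- **Strokes:** I pressed the lever to its stop three times, with the force rising to 13–22 N each time. The lever was back up after every stroke in the pictures.
- **Dose wheel:** The red tick moved one step after each stroke. I measured the steps as about 0.4 to 0.6 rad, depending on the wheel plane I assumed. The total of about 1.5–1.8 rad fits three notches (1.30 to 1.85 rad). The wheel angle is only this image estimate; I had no direct reading of it.
- **Everything else:** In the last pictures the red and yellow cartridges, bowl, plate and paperweight looked unmoved. The bottle, brush and tube were not fully in view then, but the arm did not go near them. The arm finished clear of everything.

No check failed or disagreed.

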